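Clamp the bottle and torque its lock bolt

TASK

Fix the larger of the two capped glass bottles in the bottle clamp: lower it upright into the round cradle without dropping it and let go, then push the clamp's sprung jaw towards it until the index pin catches and the jaw stays in by itself. Then swing the click wrench on the lock bolt clockwise (seen from above) until the bolt is tight and the wrench's neck visibly gives; stop there without folding the neck all the way, and back off so that the wrench springs straight. Leave the small bottle, the bench timer and the culture flask alone.

Things in the scene. Friction and masses are not known exactly. Their poses are not given: they have to be found in the camera images.
- bottle_mid (a point): Centre of the larger glass bottle (clear, round, 60 mm diameter, 124 mm tall, about 0.3 kg), half-way up, 62 mm above its underside; z axis up along the bottle. Its ribbed screw cap, 40 mm diameter, fills the top 20 mm and can be gripped from any side.
- small_bottle_mid (a point): Centre of the smaller glass bottle, 56 mm diameter, 111 mm tall, half-way up. Not to be used. It stands near the larger one, on either side of it.
- bench_timer: Flat bench timer, 66 x 66 x 18 mm, origin at the centre of its underside. Leave alone.
- flask: Flat culture flask lying on the bench, 51 x 100 x 29 mm, origin at the centre of its underside. Leave alone.
- cradle (a point): Centre of the cradle floor of the bottle clamp, 12 mm above the bench; the clamp is fixed to the bench. The cradle is a round seat 68 mm inside, with a rim 6 mm high. Axes are those of the clamp: x = direction in which the jaw closes (jaw side to cradle), y to the left of that, z up. Round the cradle stand rubber posts (16 mm diameter, tops 71 mm above the bench): two fixed beyond it and two on the jaw, 3 mm from the seated bottle when the jaw is home.
- push_pad (a point): Point on the outer face of the jaw's upright push plate (60 mm wide, 12 mm thick plus a thin rubber pad, top edge 108 mm above the bench), 90 mm above the bench and midway across its width; its axes are those of the clamp, so push along its +x.
- jaw (a joint): Travel of the sprung jaw in m: 0 = out (start), 0.036 = end stop. Pushing takes about 5 N at first and about 10 N near the end. At 0.032 an index pin with a black knob (on the left of the slide, seen in the push direction; the knob moves out and then back in) snaps behind a shoulder and holds the jaw at about 0.032; if let go earlier, the jaw springs back to 0.
- bolt_axis (a point): Point on the vertical axis of the lock bolt, on the clamp to the right of the slide, at the height of the wrench (77 mm above the bench); its axes are those of the clamp. The wrench stays on the bolt's hex head.
- handle_grip (a point): Centre of the round wrench grip (18 mm diameter bar, level, 77 mm above the bench), 130 mm from the bolt axis while the neck is straight; the grip reaches from 73 to 165 mm from the axis. The point's -y axis points outward along the handle. To tighten, this point moves clockwise seen from above, that is towards the point's -x. The bench is free below, except for the clamp's 12 mm base plate.
- screw (a joint): Turn of the lock bolt with the wrench head, in rad, clockwise from above: starts between 0 and 0.35, hard tight at 0.9. At 0 the straight handle points 0.6 rad counter-clockwise of the clamp's -y axis. Until tight it takes about 3 N at the grip centre, and it stays where it is left.
- handle (a joint): Bend of the wrench's neck in rad, at a pivot 35 mm from the bolt axis: 0 = straight, 0.5 = folded to its stop. It gives (bends clockwise) only when about 10 N pushes at the grip centre, with 10 to 15 N while it bends, and springs straight when let go. A bend beyond 0.1 rad with the bolt tight is the click; beyond 0.45 is folded too far.
- bottle: The larger glass bottle itself (see bottle_mid): origin at the centre of its underside.
Mind the look-alikes: they are no part of the job. Leave any orange or red look-alike of the bottle alone.

How it is judged (in metres and radians):
On the way, in this order (a step that is already met when the one before it is completed fails the run):
1. the larger bottle stands upright in the cradle, let go (horizontal distance between bottle_mid and cradle below 0.008 m and angle between bottle_mid's own z axis and vertical below 0.15 rad and z of bottle_mid in the frame of cradle below 0.068 m and contact force between the fingers and bottle below 0.1 N), for 0.2 s.
2. the jaw is held in by its index pin, let go (value of joint jaw above 0.029 m and contact force between the fingers and jaw below 0.1 N), for 0.3 s.
3. the bolt is tight and the wrench's neck has given (value of joint screw above 0.86 rad and value of joint handle above 0.1 rad), for 0.1 s.
At the end, for the whole second after the job is handed in: The larger bottle stands at rest upright (within 0.15 rad) on the cradle floor, within 8 mm of its centre; the jaw is held beyond 29 mm; the bolt is turned beyond 0.84 rad; the wrench's neck is straight again (under 0.05 rad) (horizontal distance between bottle_mid and cradle below 0.008 m and angle between bottle_mid's own z axis and vertical below 0.15 rad and z of bottle_mid in the frame of cradle below 0.068 m and value of joint jaw above 0.029 m and value of joint screw above 0.84 rad and value of joint handle below 0.05 rad and linear speed of bottle below 0.02 m/s); the robot touches nothing.
It fails at once if the bottle is let go above the cradle floor (dropped) (horizontal distance between bottle_mid and cradle below 0.05 m and z of bottle_mid in the frame of cradle above 0.08 m and contact force between the fingers and bottle below 0.05 N).
It fails at once if the wrench's neck is folded beyond 0.45 rad (value of joint handle above 0.45 rad).
It fails at once if the small bottle, timer or flask is moved by more than 30 mm or the small bottle tipped (distance of any of small_bottle_mid, bench_timer, flask from where it was at the start of the episode above 0.03 m or angle between small_bottle_mid's own z axis and vertical above 0.3 rad).
It also fails if it takes over 72 s, if anything falls off the work surface, if the arm or the gripper's body presses on something with over 40 N, if the wrist force passes 120 N, or if a joint passes its speed limit or range.

ROBOT

A 6-joint arm with a two-finger parallel gripper is mounted at the origin on the work surface; the furniture and walls round the work are solid. World frame = base frame: x ahead of the robot, y to its left, z up, the work surface at z = 0. Lengths are in mm, angles in rad, forces in N, time in s.
With the tool pointing down it reaches from about 350 to 775 mm from the base axis. Payload 5.5 kg.
Tool frame: the origin (TCP) lies at the very end of the fingers, on their centre line; the grasp point (between the pads) lies 19 mm behind it; z points along the fingers, y is the line along which they close (so a half turn about z gives the same grasp; the last joint's range is limited). The gripper opens to 85 mm and grips with 20 to 120 N. Pads are 22 mm wide; open, the fingers measure 114 mm over their backs; the gripper's body (76 mm by 85 mm) begins 54 mm behind the grasp point. The pads swing forward as they close: fully open they stand 13 mm farther back than shut.
Start: joints at [-1.386, 0.313, 0.046, 1.304, 0, 1.431], TCP at [183.491, -544.983, 203.523] pointing down, gripper open.
Joint ranges: [-2.76, 2.76], [-0.86, 1.69], [-1.03, 1.26], [-2.2, 2.34], [-1.47, 1.5], [-3.14, 3.14]. Speed limits (rad/s): [2.57, 2.57, 3.14, 3.14, 3.14, 3.14].

INTERFACE

Orientations are given as a unit quaternion [w, x, y, z].
In Python, from cell import * gives the robot as it stands. The module is installed in compiled form; this text tells all that it offers.
- The arm moves only by the tool apply_moves, never from a script. Its argument "plan" is a list of rows, each a list of 7 numbers: the turn, a rotation vector about the world's x, y, z in rad, then the shift along the world's x, y, z in cm, then the opening, from -1 (shut) to 1 (fully open). In form: [[wx, wy, wz, tx, ty, tz, fingers], ...]. A call has 1 to 20 rows; each row shifts and turns the commanded pose from where the row before left it; what a row does not reach is not made up. A row lasts 1/10 s, in which the tool goes at most 50 mm and 8.59 degrees, less where a joint would pass 70% of its speed; a pose out of reach is approached as far as the arm can. A call is refused whole if a number of a shift passes 5 or a number of a turn 0.15, either way. A call with a gripper value outside its range is refused whole. The fingers move at their own pace and stop on an object; "force" is the grip in N (left out, the last holds). Time passes only in rows, so rows that do not move let the fingers close. It gives the time, the measured TCP pose, the force, the opening and the grip force at its end, in the units of the state.
- observe(): the state, without advancing time (a new reading comes with each control period).
- read_camera(name): name is "scene" or "top" or "wrist"; returns the picture (384x512x3 uint8, red, green, blue); there is no depth.
- camera_info(name): a dict with "K" (3x3 intrinsics, pixels), "T" (4x4, takes a point from camera to world coordinates). Camera axes: x right, y up, looking along -z (the intrinsics and any distortion apply to the point x, -y, -z); pixel columns grow to the right and rows downward; lengths in mm; the calibration is good to about 2 mm. A picture is of the moment at which its call begins: read the wrist's pose just before it. camera_info takes no time and is no camera call; for the wrist camera it gives the pose at the moment of the call.
- sign_off(): hands the job in; it is judged then, once.
The state is a dict: "clock": time; "joints": joint angles; "joint_velocities": joint speeds; "joint_efforts": joint torques, N m; "tool_pos": TCP position; "orientation": TCP orientation; "ft_force": force on the tool from outside, world axes, zero at the start; "torque": the same for the moment, N m; "width": finger opening in mm; "grasp_force": force on a finger pad.
Only numpy, scipy, OpenCV 4.12 (cv2) and the standard library are available. Lean on these libraries where they do the work, as an engineer would, in place of code of your own. Each camera call takes 0.05 s, during which the arm holds its last target. There are 200 camera calls.

## Working session

There is one attempt and no reset: what is moved stays moved. The work goes in short steps, Python scripts to look and compute and a tool call to move; the robot and the scene stay as the last step left them, time stands still between calls to the robot, and variables do not carry over. Pictures are saved under pics/ and viewed, at most 10 in all, crops included, and the job is handed in when it is done.

Besides the shell and the picture viewer there is one more tool, called in YAML: its name, and indented under it one key for each argument. apply_moves: Moves the arm, as the interface text tells. Its arguments: {"type":"object","properties":{"plan":{"type":"array","items":{"type":"array","items":{"type":"number"}}},"force":{"type":"number"}},"required":["plan"]}

```bash
mkdir -p pics; cat > h.py <<'E'
from cell import *
import numpy as np, cv2
def save(img,n): cv2.imwrite('pics/'+n+'.png',cv2.cvtColor(img,cv2.COLOR_RGB2BGR))
def ray(info,u,v):
    K,T=np.array(info['K']),np.array(info['T'])
    d=np.linalg.inv(K)@[u,v,1]; d=T[:3,:3]@np.array([d[0],-d[1],-d[2]]); return T[:3,3],d
def onz(info,u,v,z):
    o,d=ray(info,u,v); return (o+d*(z-o[2])/d[2])[:3]
def proj(info,p):
    K,T=np.array(info['K']),np.array(info['T'])
    c=T[:3,:3].T@(np.array(p)-T[:3,3]); q=K@[c[0],-c[1],-c[2]]; return q[:2]/q[2]
E
python3 - <<'E'
from h import *
a=read_camera('top');b=read_camera('scene')
save(a,'top0');save(b,'scene0')
for n in('top','scene','wrist'):
    i=camera_info(n);print(n,{k:np.round(v,3).tolist() if not isinstance(v,str) else v for k,v in i.items()})
s=observe();print(s)
E
```

```text
top {'K': [[383.011, 0.0, 256.226], [0.0, 383.011, 194.593], [0.0, 0.0, 1.0]], 'T': [[0.017, 0.985, -0.17, 362.438], [-1.0, 0.017, 0.003, 26.753], [0.006, 0.17, 0.985, 1368.346], [0.0, 0.0, 0.0, 1.0]]}
scene {'K': [[348.183, 0.0, 258.888], [0.0, 348.183, 191.095], [0.0, 0.0, 1.0]], 'T': [[0.851, 0.257, -0.459, 14.796], [-0.526, 0.399, -0.751, -878.124], [-0.009, 0.88, 0.475, 651.274], [0.0, 0.0, 0.0, 1.0]]}
wrist {'K': [[287.332, 0.0, 258.311], [0.0, 287.332, 191.819], [0.0, 0.0, 1.0]], 'T': [[0.318, 0.906, 0.278, 254.638], [-0.948, 0.305, 0.092, -520.096], [-0.001, -0.293, 0.956, 373.924], [0.0, 0.0, 0.0, 1.0]]}
{'clock': 0.1, 'joints': array([-1.38558157e+00,  3.13943620e-01,  4.51087888e-02,  1.30361163e+00,
       -2.28045073e-06,  1.43120036e+00]), 'joint_velocities': array([ 0.00141653, -0.00148537,  0.00339027, -0.00214828,  0.00072398,
        0.00104144]), 'joint_efforts': array([ 2.14986823e-03, -4.81724417e+01,  2.99244207e+01,  1.27666059e-02,
       -2.03705595e-04,  2.90919971e-06]), 'tool_pos': array([ 183.39920298, -544.44243858,  202.69428806]), 'orientation': array([-8.24824680e-04,  9.86840874e-01,  1.61692327e-01, -1.99575369e-05]), 'ft_force': array([ 0.10609   ,  0.40106998, -0.43826874]), 'torque': array([-0.06320412,  0.00361034,  0.00381436]), 'grasp_force': 0.0, 'width': 85.20846988062199}
```

View pics/top0.png

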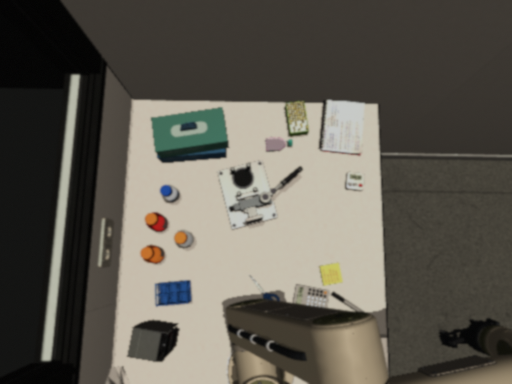

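View pics/scene0.png

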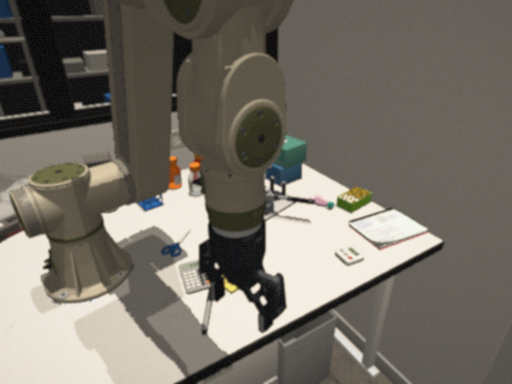

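The top view shows the clamp near (250,195) with the wrench out to (300,170). Bottle candidates are the blue cap (169,193), orange cap with clear body (184,239), red bottle (156,221) and orange bottle (152,254). The last two are coloured look-alikes. The bench timer is at (355,181) and the flask may be the pink item at (275,145). I'll zoom in to choose.

```bash
python3 - <<'E'
from h import *
a=cv2.imread('pics/top0.png')
c=cv2.resize(a[135:275,130:320],None,fx=4.2,fy=4.2,interpolation=cv2.INTER_CUBIC)
cv2.imwrite('pics/crop0.png',c)
i=camera_info('top')
for n,u,v,z in[('blue',169,191,124),('or',184,237,124),('crad',243,177,12),('bolt',265,198,77),('tip',298,170,77)]:print(n,onz(i,u,v,z).round())
E
```

```text
blue [584. 311. 124.]
or [434. 255. 124.]
crad [660.  72.  12.]
bolt [574.  -7.  77.]
tip [ 674. -120.   77.]
```

View pics/crop0.png

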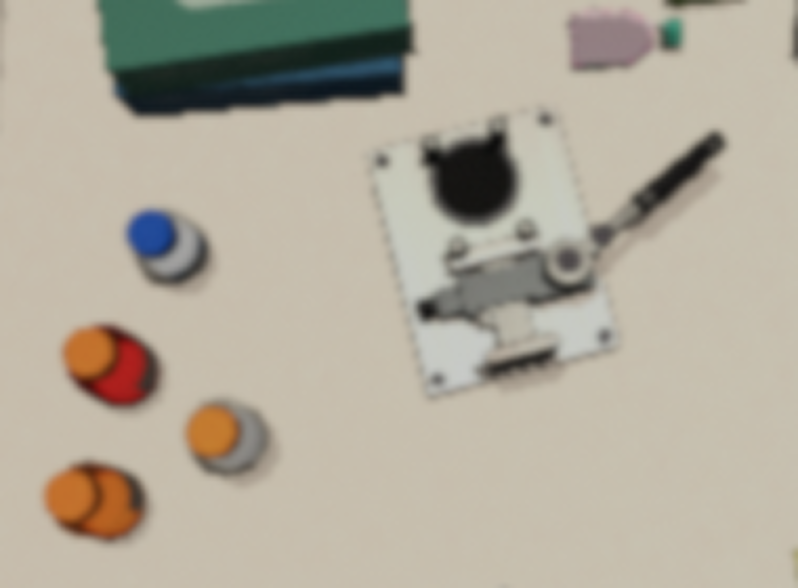

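apply_moves:
  plan:
    - [0, 0, 0.1, 1.76, 4.03, 0.5, 1]
    - [0, 0, 0.1, 1.76, 4.03, 0.5, 1]
    - [0, 0, 0.1, 1.76, 4.03, 0.5, 1]
    - [0, 0, 0.1, 1.76, 4.03, 0.5, 1]
    - [0, 0, 0.1, 1.76, 4.03, 0.5, 1]
    - [0, 0, 0.1, 1.76, 4.03, 0.5, 1]
    - [0, 0, 0.1, 1.76, 4.03, 0.5, 1]
    - [0, 0, 0.1, 1.76, 4.03, 0.5, 1]
    - [0, 0, 0.1, 1.76, 4.03, 0.5, 1]
    - [0, 0, 0.1, 1.76, 4.03, 0.5, 1]
    - [0, 0, 0.1, 1.76, 4.03, 0.5, 1]
    - [0, 0, 0.1, 1.76, 4.03, 0.5, 1]
    - [0, 0, 0.1, 1.76, 4.03, 0.5, 1]
    - [0, 0, 0.1, 1.76, 4.03, 0.5, 1]
    - [0, 0, 0.1, 1.76, 4.03, 0.5, 1]
    - [0, 0, 0.1, 1.76, 4.03, 0.5, 1]
    - [0, 0, 0.1, 1.76, 4.03, 0.5, 1]
    - [0, 0, 0.1, 1.76, 4.03, 0.5, 1]
    - [0, 0, 0, 0, 0, 0, 1]
    - [0, 0, 0, 0, 0, 0, 1]

```text
clock: 2.1
tool_pos: [500.0, 181.3, 292.6]
orientation: [-0.001, 0.486, 0.874, -0.001]
ft_force: [0.0, -0.9, 0.2]
width: 85.5
grasp_force: 0.0
```

```bash
python3 - <<'E'
from h import *
import pickle
s=observe();i=camera_info('wrist');a=read_camera('wrist');save(a,'w1')
pickle.dump(i,open('w1.pkl','wb'))
print(s['clock'],s['tool_pos'],s['orientation'],s['joints'],s['ft_force'],np.array(i['T']).round(3).tolist())
E
```

```text
2.1 [500.04188173 181.2842951  292.56653649] [-6.25557070e-04  4.86012993e-01  8.73951083e-01 -6.95851126e-04] [ 1.96976498e-01  2.21778072e-01  1.40245972e-01  1.49111884e+00
 -2.50101993e-04  1.21202099e+00] [ 0.01999981 -0.92544785  0.18117844] [[0.85, -0.504, -0.153, 461.317], [0.527, 0.812, 0.25, 245.636], [-0.002, -0.293, 0.956, 463.837], [0.0, 0.0, 0.0, 1.0]]
```

View pics/w1.png

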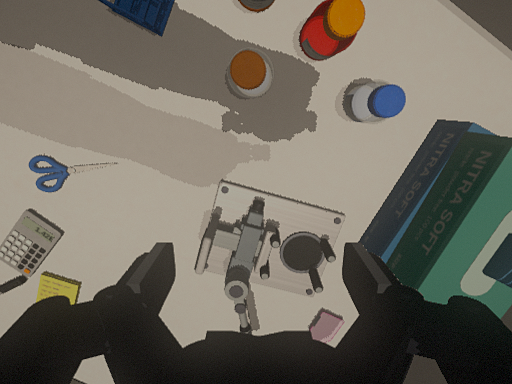

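The wrist view has the orange-capped clear bottle at (249,73), the blue-capped one at (385,100), and the clamp with its cradle at (302,252). Next: measure both caps and bodies, with the height triangulated from the top and wrist views.

```bash
python3 - <<'E'
from h import *
import pickle
wi=pickle.load(open('w1.pkl','rb'));ti=camera_info('top')
W=cv2.imread('pics/w1.png');Tm=cv2.imread('pics/top0.png')
def blobs(img,lo,hi,amin):
    m=cv2.inRange(cv2.cvtColor(img,cv2.COLOR_BGR2HSV),lo,hi)
    n,l,st,c=cv2.connectedComponentsWithStats(m); out=[]
    for k in range(1,n):
        if st[k,4]>amin:
            cs,_=cv2.findContours((l==k).astype(np.uint8),0,1); e=cv2.fitEllipse(max(cs,key=len)); out.append((st[k,4],e))
    return out
for col,lo,hi in[('blue',(105,150,60),(125,255,255)),('orange',(5,120,60),(17,255,255))]:
    print(col);
    print(' w',[(a,np.round(e[0],1),np.round(e[1],1)) for a,e in blobs(W,lo,hi,300)])
    print(' t',[(a,np.round(e[0],1),np.round(e[1],1)) for a,e in blobs(Tm,lo,hi,50)])
pickle.dump(0,open('x','wb'))
c=cv2.resize(W[30:130,210:420],None,fx=3.8,fy=3.8,interpolation=cv2.INTER_CUBIC);cv2.imwrite('pics/crop1.png',c)
E
```

```text
blue
 w [(np.int32(315), array([129.8,   7.5]), array([19.9, 42.1]))]
 t [(np.int32(72), array([165.6, 190.2]), array([8.4, 9.2])), (np.int32(574), array([174.5, 292.5]), array([21.9, 33.6]))]
orange
 w [(np.int32(448), array([344.2,  17.2]), array([37.3, 47.9])), (np.int32(1102), array([247.6,  69.4]), array([34.9, 38.3]))]
 t [(np.int32(135), array([151.4, 218.8]), array([11.4, 13.2])), (np.int32(118), array([180.3, 237.5]), array([11. , 11.8])), (np.int32(301), array([151.8, 253.9]), array([15.9, 22. ]))]
```

View pics/crop1.png

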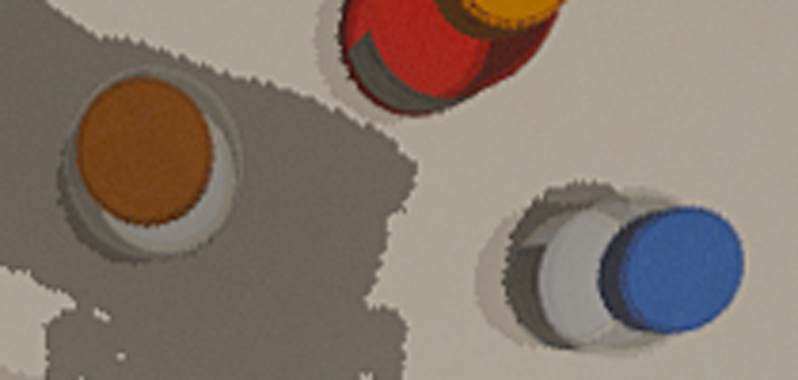

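```bash
python3 - <<'E'
from h import *
import pickle
wi=pickle.load(open('w1.pkl','rb'));ti=camera_info('top')
for n,l,r,t,b,tc in[('orange',(230.3,69.5),(266,69.5),(248,50.2),(248,89.5),(180.6,237.8)),('blue',(373,101),(405.8,101),(390,84.5),(390,117.5),(166,190.6))]:
    for z in(111,124):
        f=lambda p:onz(wi,*p,z)
        print(n,z,np.linalg.norm(f(l)-f(r)).round(1),np.linalg.norm(f(t)-f(b)).round(1),f(((l[0]+r[0])/2,(t[1]+b[1])/2)).round(1),onz(ti,*tc,z).round(1))
    o1,d1=ray(wi,(l[0]+r[0])/2,(t[1]+b[1])/2);o2,d2=ray(ti,*tc)
    s=np.linalg.lstsq(np.stack([d1,-d2],1),o2-o1,rcond=None)[0]
    print(' tri',(o1+s[0]*d1).round(1),(o2+s[1]*d2).round(1))
E
```

```text
orange 111 40.6 41.4 [431.5 270.4 111. ] [431.6 267.9 111. ]
orange 124 39.1 39.8 [432.6 269.5 124. ] [430.9 265.4 124. ]
 tri [430.8 271.  102.3] [432.1 269.6 102.1]
blue 111 38.3 37.2 [589.5 328.6 111. ] [587.2 324.3 111. ]
blue 124 36.9 35.8 [584.8 325.6 124. ] [584.9 321.3 124. ]
 tri [585.4 326.  122.2] [585.4 321.9 121.2]
```

apply_moves:
  plan:
    - [0, 0, 0, 0, 3.5, -1, 1]
    - [0, 0, 0, 0, 3.5, -1, 1]
    - [0, 0, 0, 0, 3.5, -1, 1]
    - [0, 0, 0, 0, 3.5, -1, 1]
    - [0, 0, 0, 0, 0, 0, 1]
    - [0, 0, 0, 0, 0, 0, 1]

```text
clock: 2.75
tool_pos: [499.8, 319.4, 253.2]
orientation: [-0.0, 0.487, 0.873, -0.001]
ft_force: [0.4, -0.6, 0.9]
width: 85.3
grasp_force: 0.0
```

```bash
python3 - <<'E'
from h import *
import pickle
s=observe();i=camera_info('wrist');a=read_camera('wrist');save(a,'w2')
pickle.dump(i,open('w2.pkl','wb'))
print(s['clock'],s['tool_pos'])
E
```

```text
2.75 [499.79541013 319.40505621 253.17135302]
```

View pics/w2.png

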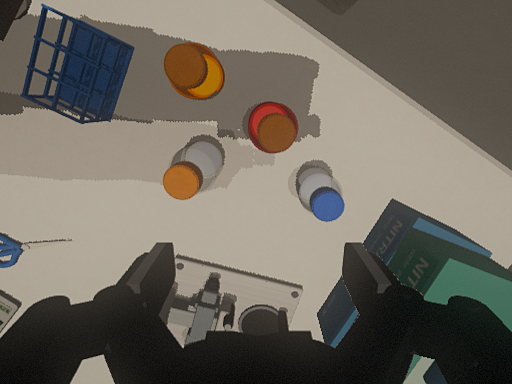

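```bash
python3 - <<'E'
from h import *
import pickle
W=cv2.imread('pics/w2.png');h=cv2.cvtColor(W,cv2.COLOR_BGR2HSV);W1=cv2.imread('pics/w1.png');h1=cv2.cvtColor(W1,cv2.COLOR_BGR2HSV)
print('o',h[181,183],h[168,190],'b',h[207,326],h[190,322]); print('b1',h1[101,390],h1[101,370],'o1',h1[70,248])
w1=pickle.load(open('w1.pkl','rb'));w2=pickle.load(open('w2.pkl','rb'))
def fit(hh,box,lo,hi):
    x0,y0,x1,y1=box;m=np.zeros(hh.shape[:2],np.uint8);m[y0:y1,x0:x1]=cv2.inRange(hh,lo,hi)[y0:y1,x0:x1]
    m=cv2.morphologyEx(m,cv2.MORPH_OPEN,np.ones((3,3)))
    c=max(cv2.findContours(m,0,1)[0],key=cv2.contourArea);return cv2.fitEllipse(cv2.convexHull(c)),cv2.contourArea(c)
for n,lo,v1,v2,b1,b2 in[('o',(4,120,0),60,100,(220,40,280,100),(155,155,210,205)),('b',(100,110,0),100,100,(360,75,415,125),(300,180,350,225))]:
    for vv1,vv2 in((v1,v2),(v1+30,v2+30),(v1+30,v2+70)):
        try:
            e1,a1=fit(h1,b1,(lo[0],lo[1],vv1),(130 if n=='b' else 20,255,255));e2,a2=fit(h,b2,(lo[0],lo[1],vv2),(130 if n=='b' else 20,255,255))
        except Exception as x: print(n,vv1,vv2,'fail');continue
        o1,d1=ray(w1,*e1[0]);o2,d2=ray(w2,*e2[0]);s=np.linalg.lstsq(np.stack([d1,-d2],1),o2-o1,rcond=None)[0]
        d=[]
        for e,i in((e1,w1),(e2,w2)):
            p=onz(i,*e[0],118);K=i['K'][0][0];T=np.array(i['T']);dep=-(T[:3,:3].T@(p-T[:3,3]))[2];d.append(round(max(e[1])*dep/K,1))
        print(n,vv1,vv2,np.round(e1[0]+e1[1],1),np.round(e2[0]+e2[1],1),'tri',(o1+s[0]*d1).round(1),(o2+s[1]*d2).round(1),'dia@118',d)
E
```

```text
o [ 15 196 168] [ 13 180 132] b [110 134 150] [120  22  70]
b1 [110 143 143] [120  46  66] o1 [ 14 204 115]
o 60 100 [247.6  69.5  35.5  39.1] [180.5 181.8  33.8  37.3] tri [431.7 269.7 121.8] [431.4 269.7 121.9] dia@118 [np.float64(43.5), np.float64(41.2)]
o 90 130 [247.6  69.   35.6  37.8] [180.4 182.   33.3  36.8] tri [431.6 270.  123.5] [431.6 270.  123.5] dia@118 [np.float64(42.1), np.float64(40.6)]
o 90 170 [247.6  69.   35.6  37.8] [188.9 178.1   9.9  23. ] tri [429.8 271.4 103.4] [435.7 271.5 102.9] dia@118 [np.float64(42.1), np.float64(25.3)]
b 100 100 [388.7 100.7  29.7  33.9] [327.6 206.2  28.4  31.9] tri [589.  328.7 109.8] [589.2 328.8 109.9] dia@118 [np.float64(38.8), np.float64(36.1)]
b 130 130 [389.6 100.6  27.8  31.5] [327.9 206.6  27.7  30.4] tri [589.2 328.9 111.7] [589.  328.9 111.6] dia@118 [np.float64(36.1), np.float64(34.4)]
b 130 170 fail
```

The stereo settles it. The orange-capped clear bottle's top is at z≈123 with a 40 mm cap, so it is the larger one, at (431.6, 269.9). The blue-capped bottle is 111 mm tall, so it is the small one. The red and orange bottles are decoys.

apply_moves:
  plan:
    - [0, 0, 0, -1.7, -1.24, 0, 1]
    - [0, 0, 0, -1.7, -1.24, 0, 1]
    - [0, 0, 0, -1.7, -1.24, 0, 1]
    - [0, 0, 0, -1.7, -1.24, 0, 1]
    - [0, 0, 0, 0, 0, -2.5, 1]
    - [0, 0, 0, 0, 0, -2.5, 1]
    - [0, 0, 0, 0, 0, -2.5, 1]
    - [0, 0, 0, 0, 0, -2.5, 1]
    - [0, 0, 0, 0, 0, -2, 1]
    - [0, 0, 0, 0, 0, -2, 1]
    - [0, 0, 0, 0, 0, -1.6, 1]
    - [0, 0, 0, 0, 0, 0, 1]
    - [0, 0, 0, 0, 0, 0, 1]

```text
clock: 4.1
tool_pos: [432.7, 269.7, 98.4]
orientation: [0.0, 0.488, 0.873, 0.0]
ft_force: [-0.8, 0.6, -0.4]
width: 85.9
grasp_force: 0.0
```

apply_moves:
  plan:
    - [0, 0, 0, -0.1, 0, -0.1, -1]
    - [0, 0, 0, 0, 0, 0, -1]
    - [0, 0, 0, 0, 0, 0, -1]
    - [0, 0, 0, 0, 0, 0, -1]
    - [0, 0, 0, 0, 0, 0, -1]
    - [0, 0, 0, 0, 0, 0, -1]
    - [0, 0, 0, 0, 0, 0, -1]
    - [0, 0, 0, 0, 0, 0, -1]
  force: 40

```text
clock: 4.9
tool_pos: [431.3, 270.9, 96.5]
orientation: [0.0, 0.487, 0.874, -0.0]
ft_force: [0.1, -0.1, -0.2]
width: -0.0
grasp_force: 0.0
```

```bash
python3 - <<'E'
from h import *
import pickle
s=observe();i=camera_info('wrist');a=read_camera('wrist');t=read_camera('top');save(t,'t3')
save(np.hstack([cv2.resize(a,(520,390)),cv2.resize(t[160:290,130:220],(270,390))]),'w3')
pickle.dump(i,open('w3.pkl','wb'))
print(s['clock'],s['tool_pos'],s['width'],s['grasp_force'])
E
```

```text
4.9 [431.25822563 270.85464165  96.48298682] -0.005706357515430236 0.0
```

View pics/w3.png

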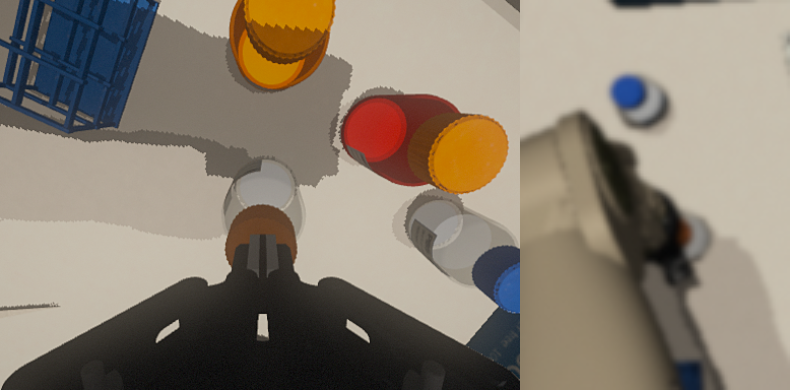

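The wrist view shows the fingers shut at about (262,262), on the near side of the orange cap at (262,232). The bottle is upright and not gripped. Re-measuring where it stands.

```bash
python3 - <<'E'
from h import *
import pickle
w=pickle.load(open('w3.pkl','rb'))
s=[431.26,270.85,96.48]
f=520/512
print('tcp px in view',proj(w,s)*f,'old cap top',proj(w,[431.6,270,124])*f,'base',proj(w,[431.6,270,0])*f)
k=1/f
print('cap left/right/top-of-cap extents z=118', [onz(w,u*k,v*k,114).round(1) for u,v in((225,240),(298,240),(262,204))])
print('base circle', onz(w,266*k,187*k,3).round(1), [onz(w,u*k,v*k,30).round(1) for u,v in((223,205),(305,205))])
# pose check
print(np.array(w['T']).round(3).tolist())
E
```

```text
tcp px in view [261.3299957  228.72684938] old cap top [260.86691084 250.59990625] base [261.52263321 188.64405125]
cap left/right/top-of-cap extents z=118 [array([413.1, 260.4, 114. ]), array([449. , 282.6, 114. ]), array([419.8, 290.3, 114. ])]
base circle [433.9 274.3   3. ] [array([406.7, 247.4,  30. ]), array([466.7, 284.5,  30. ])]
[[0.851, -0.502, -0.154, 392.348], [0.525, 0.813, 0.25, 335.158], [-0.0, -0.294, 0.956, 267.679], [0.0, 0.0, 0.0, 1.0]]
```

```bash
python3 - <<'E'
from h import *
import pickle
w2=pickle.load(open('w2.pkl','rb'));w=pickle.load(open('w3.pkl','rb'))
tx=np.array([-.524,.852,0]);ty=np.array([.852,.524,0])
p2=np.array([499.8,319.4,253.2])
for dz in(0,13,25,40): print(dz,[proj(w2,p2+s*42.5*ty+11*tx+[0,0,dz]).round() for s in(-1,1)],'w3 shut tip',[(proj(w,np.array([431.3,270.9,96.5+dz])+s*14.5*ty+11*tx)).round() for s in(-1,1)])
a=cv2.imread('pics/w3.png')[:, :520];b=cv2.resize(cv2.imread('pics/w2.png')[215:300,110:400],None,fx=2,fy=2)
c=cv2.resize(a[190:290,190:340],(780,520),interpolation=cv2.INTER_CUBIC);cv2.imwrite('pics/c3.png',c)
E
```

```text
0 [array([190., 209.]), array([324., 209.])] w3 shut tip [array([235., 209.]), array([280., 209.])]
13 [array([185., 217.]), array([329., 217.])] w3 shut tip [array([233., 217.]), array([282., 217.])]
25 [array([180., 225.]), array([334., 225.])] w3 shut tip [array([231., 225.]), array([284., 225.])]
40 [array([172., 237.]), array([342., 237.])] w3 shut tip [array([228., 237.]), array([286., 237.])]
```

View pics/c3.png

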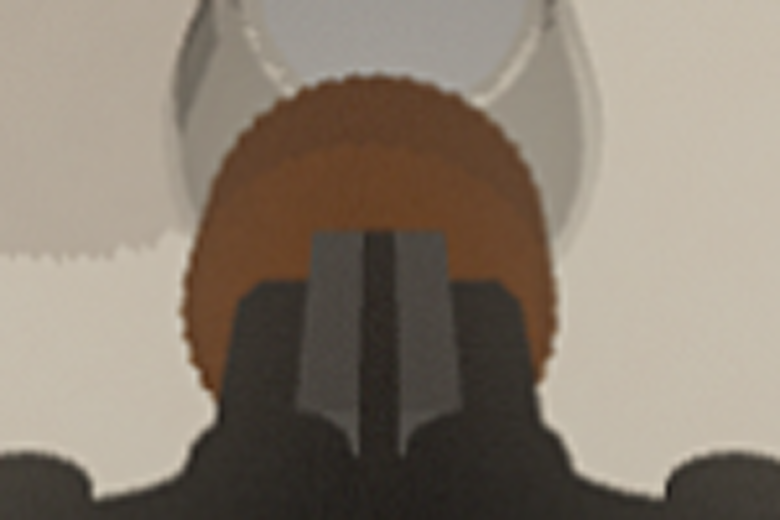

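The fingers shut just above the cap. Their true tips sit about 30 mm higher than the reported TCP (tip seen at row 231 where row 209 was predicted, and the open view agrees). So I'll open and go 32 mm lower.

apply_moves:
  plan:
    - [0, 0, 0, 0, -0.1, 0, 1]
    - [0, 0, 0, 0, 0, 0, 1]
    - [0, 0, 0, 0, 0, 0, 1]
    - [0, 0, 0, 0, 0, 0, 1]
    - [0, 0, 0, 0, 0, 0, 1]
    - [0, 0, 0, 0, 0, 0, 1]
    - [0, 0, 0, 0, 0, -0.8, 1]
    - [0, 0, 0, 0, 0, -0.8, 1]
    - [0, 0, 0, 0, 0, -0.8, 1]
    - [0, 0, 0, 0, 0, -0.8, 1]
    - [0, 0, 0, 0, 0, 0, 1]
    - [0, 0, 0, 0, 0, 0, -1]
    - [0, 0, 0, 0, 0, 0, -1]
    - [0, 0, 0, 0, 0, 0, -1]
    - [0, 0, 0, 0, 0, 0, -1]
    - [0, 0, 0, 0, 0, 0, -1]
    - [0, 0, 0, 0, 0, 0, -1]
  force: 40

```text
clock: 6.7
tool_pos: [431.7, 270.0, 65.3]
orientation: [0.0, 0.487, 0.874, 0.001]
ft_force: [-2.3, -0.9, 5.1]
width: 42.1
grasp_force: 38.8
```

```bash
cat > c.py <<'E'
from h import *
import pickle
def disc(fn,pk,cuv,z,zr=None,r=60,vmax=45):
    w=pickle.load(open(pk,'rb'));a=cv2.imread(fn);g=cv2.cvtColor(a,cv2.COLOR_BGR2GRAY)
    m=(g<vmax).astype(np.uint8);k=np.zeros_like(m);cv2.circle(k,cuv,r,1,-1);m&=k
    m=cv2.morphologyEx(m,cv2.MORPH_OPEN,cv2.getStructuringElement(2,(5,5)))
    n,l,st,c=cv2.connectedComponentsWithStats(m);j=l[cuv[1],cuv[0]]
    cs=cv2.findContours((l==j).astype(np.uint8),0,1)[0];hull=cv2.convexHull(max(cs,key=cv2.contourArea))[:,0]
    P=np.array([onz(w,*q,z)[:2] for q in hull]).astype(np.float32)
    (x,y),R=cv2.minEnclosingCircle(P);e=cv2.fitEllipse(P)
    print(fn,j,st[j],'circle',round(x,1),round(y,1),round(R,1),'ell',np.round(e[0]+e[1],1))
E
python3 - <<'E'
from c import *
g=cv2.cvtColor(cv2.imread('pics/w1.png'),cv2.COLOR_BGR2GRAY);print(g[252,282:324:3],g[225:280:3,302])
pickle.dump(camera_info('top'),open('t.pkl','wb'))
for v in(35,45,60):disc('pics/w1.png','w1.pkl',(302,252),12,r=30,vmax=v)
disc('pics/top0.png','t.pkl',(243,178),12,r=14,vmax=60)
E
```

```text
[98 57 56 58 53 56 58 57 55 57 55 53 55 67] [159 155 108 112  58  60  55  60  54  55  54  53  55  52  54  67 130 149
 148]Traceback (most recent call last):
  File "<stdin>", line 4, in <module>
  File "c.py", line 10, in disc
    (x,y),R=cv2.minEnclosingCircle(P);e=cv2.fitEllipse(P)
                                        ~~~~~~~~~~~~~~^^^
cv2.error: OpenCV(4.12.0) /io/opencv/modules/imgproc/src/shapedescr.cpp:361: error: (-201:Incorrect size of input array) There should be at least 5 points to fit the ellipse in function 'fitEllipseNoDirect'
```

apply_moves:
  plan:
    - [0, 0, 0, 0, 0, 0.5, -1]
    - [0, 0, 0, 0, 0, 1.5, -1]
    - [0, 0, 0, 0, 0, 2.5, -1]
    - [0, 0, 0, 0, 0, 2.5, -1]
    - [0, 0, 0, 0, 0, 3, -1]
    - [0, 0, 0, 0, 0, 3, -1]
    - [0, 0, -0.04, 2, -2.4, 0, -1]
    - [0, 0, -0.045, 2, -2.8, 0, -1]
    - [0, 0, -0.045, 2, -2.8, 0, -1]
    - [0, 0, -0.045, 2, -2.8, 0, -1]
    - [0, 0, -0.045, 2, -2.8, 0, -1]
    - [0, 0, -0.045, 2, -2.8, 0, -1]
    - [0, 0, -0.045, 2, -2.8, 0, -1]
    - [0, 0, -0.045, 2, -2.8, 0, -1]
    - [0, 0, -0.045, 2, -2.8, 0, -1]
    - [0, 0, -0.045, 2, -2.4, 0, -1]
    - [0, 0, -0.045, 1, -1.2, 0, -1]
    - [0, 0, 0, 0, 0, 0, -1]
    - [0, 0, 0, 0, 0, 0, -1]

```text
clock: 8.6
tool_pos: [640.5, -14.1, 193.4]
orientation: [-0.001, 0.684, 0.729, -0.001]
ft_force: [-1.0, -0.2, -3.6]
width: 41.9
grasp_force: 38.4
```

```bash
python3 - <<'E'
from c import *
i=camera_info('wrist');a=read_camera('wrist');save(a,'w4');pickle.dump(i,open('w4.pkl','wb'))
print(observe()['tool_pos'],proj(i,[660,72,12]))
c=cv2.resize(a,(780,585),interpolation=cv2.INTER_CUBIC);save(c,'w4v')
for v in(58,66):disc('pics/w1.png','w1.pkl',(302,252),12,r=30,vmax=v)
E
```

```text
[640.31055183 -13.5466849  193.72967296] [279.74246459  95.48214072]
pics/w1.png 2 [285 251  35  29 442] circle 670.8 51.4 38.3 ell [676.5  57.4  48.7  82.7]
pics/w1.png 1 [ 283  236   49   44 1282] circle 670.8 69.5 46.2 ell [672.7  72.4  81.1  95.2]
```

View pics/w4v.png

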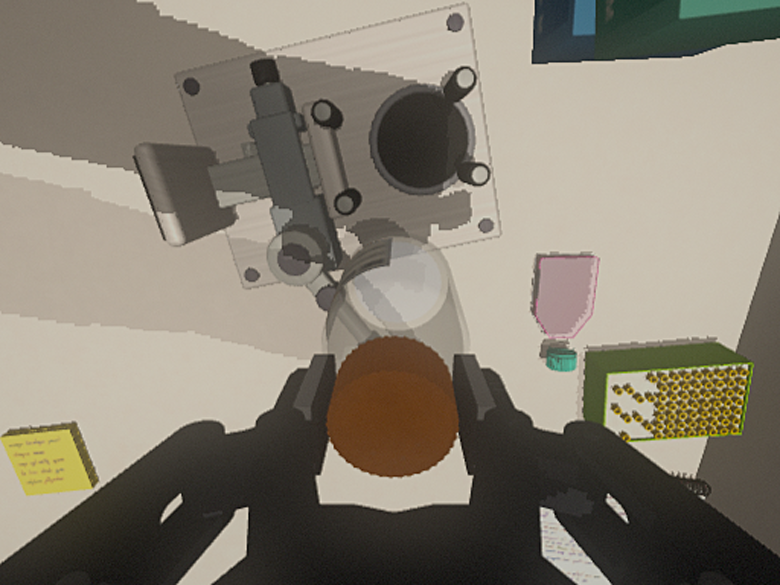

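```bash
python3 - <<'E'
from c import *
w=pickle.load(open('w4.pkl','rb'));k=512/780
P=lambda u,v,z:onz(w,u*k,v*k,z).round(1)
s=[P(*q,12) for q in((192,87),(455,22),(252,275),(486,225))];print('screws',s)
for a,b in((0,1),(2,3)):
    d=s[b]-s[a];print('xang',np.arctan2(d[1],d[0]))
for a,b in((2,0),(3,1)):
    d=s[b]-s[a];print('xang from y',np.arctan2(d[1],d[0])-np.pi/2)
p=[P(*q,71) for q in((464,78),(480,173),(322,111),(346,202))];print('posts',p)
print('cradle floor',P(421,139,12),'rim',P(422,137,18), [P(*q,18) for q in((371,137),(474,137),(422,82),(422,194))])
print('plate top corners z108',[P(*q,108) for q in((135,148),(172,246),(148,142),(190,238))],'bolt',P(296,256,77),P(296,256,90))
g=cv2.cvtColor(cv2.imread('pics/w4.png'),cv2.COLOR_BGR2GRAY);c=(int(421*k),int(137*k));print(g[c[1],c[0]-40:c[0]+40:3])
for v in(50,60,70):
    try:disc('pics/w4.png','w4.pkl',c,12,r=36,vmax=v)
    except Exception as e:print('fail',v)
# bottle in hand: cap centre & base
print('cap top ellipse centre at z', P(393,424,193.7+30-5+24),'base ring', P(396,284,100))
E
```

```text
screws [array([484.2, 101.8,  12. ]), array([673.3, 156. ,  12. ]), array([523.9, -39.2,  12. ]), array([713.2,  14.6,  12. ])]
xang 0.2791375891211293
xang 0.27690369425264755
xang from y 0.2744549667710712
xang from y 0.2750274193754869
posts [array([675.8, 110.5,  71. ]), array([692.3,  55.5,  71. ]), array([589.6,  86.4,  71. ]), array([606.3,  31.6,  71. ])]
cradle floor [655.7  76.4  12. ] rim [656.   77.6  18. ] [array([618. ,  75.2,  18. ]), array([694.7,  80. ,  18. ]), array([652.9, 114.9,  18. ]), array([659.4,  36.1,  18. ])]
plate top corners z108 [array([491.7,  57.4, 108. ]), array([507.6,   3. , 108. ]), array([499.2,  61.1, 108. ]), array([518.7,   8.5, 108. ])] bolt [574.5  -5.6  77. ] [577.3  -2.6  90. ]
[113 113  72  78  39  39  40  40  42  42  37  43  40  44  42  45  51  46
  51  63  64  64  63  60 140 128 191]
pics/w4.png 1 [ 248   70   42   53 1625] circle 647.4 70.5 31.0 ell [646.8  69.9  46.6  60.3]
pics/w4.png 1 [ 248   59   53   65 2528] circle 657.8 78.0 37.7 ell [658.8  76.9  68.9  76.3]
pics/w4.png 1 [ 247   59   60   65 3064] circle 658.5 77.3 38.1 ell [658.1  76.5  70.5  75. ]
cap top ellipse centre at z [641.2 -20.3 242.7] base ring [642.2 -14.2 100. ]
```

```bash
python3 - <<'E'
from c import *
w=pickle.load(open('w4.pkl','rb'));k=512/780
P=lambda u,v,z:onz(w,u*k,v*k,z).round(1)
print('cap',P(393,424,252),'width',P(328,424,252)-P(459,424,252),'base',P(396,284,131),'bw',P(347,284,131)-P(447,284,131))
print(observe()['tool_pos'],observe()['orientation'])
E
```

```text
cap [640.9 -14.1 252. ] width [-38.8  -2.5   0. ] base [641.6  -5.4 131. ] bw [-55.4  -3.5   0. ]
[640.31055183 -13.5466849  193.72967296] [-9.96659789e-04  6.83751859e-01  7.29713774e-01 -4.58750332e-04]
```

apply_moves:
  plan:
    - [0, 0, 0, 0.3, 1.7, 0, -1]
    - [0, 0, 0, 0.3, 1.8, 0, -1]
    - [0, 0, 0, 0.3, 1.8, 0, -1]
    - [0, 0, 0, 0.3, 1.8, 0, -1]
    - [0, 0, 0, 0.25, 1.65, 0, -1]
    - [0, 0, 0, 0, 0, -2, -1]
    - [0, 0, 0, 0, 0, -2, -1]
    - [0, 0, 0, 0, 0, -2, -1]
    - [0, 0, 0, 0, 0, -2, -1]
    - [0, 0, 0, 0, 0, -1.5, -1]
    - [0, 0, 0, 0, 0, -0.8, -1]
    - [0, 0, 0, 0, 0, 0, -1]
    - [0, 0, 0, 0, 0, 0, -1]
    - [0, 0, 0, 0, 0, 0, -1]

```text
clock: 10.05
tool_pos: [654.9, 74.1, 90.5]
orientation: [-0.001, 0.684, 0.73, -0.001]
ft_force: [-0.6, -0.9, -4.9]
width: 41.9
grasp_force: 58.5
```

```bash
python3 - <<'E'
from c import *
s=observe();i=camera_info('wrist');a=read_camera('wrist');save(a,'w5');pickle.dump(i,open('w5.pkl','wb'))
print(s['tool_pos'],s['ft_force'],s['orientation'])
print('cradle centre px',proj(i,[656.2,75.9,12])*1.523,'base centre px',proj(i,[655,74,20])*1.523)
save(cv2.resize(a,(780,585),interpolation=cv2.INTER_CUBIC),'w5v')
E
```

```text
[654.92322648  74.1211598   90.48136572] [-0.62505664 -0.91920873 -4.93093773] [-0.00092896  0.68375242  0.72971303 -0.00080757]
cradle centre px [395.34057474 287.47277812] base centre px [393.08408567 294.40112124]
```

View pics/w5v.png

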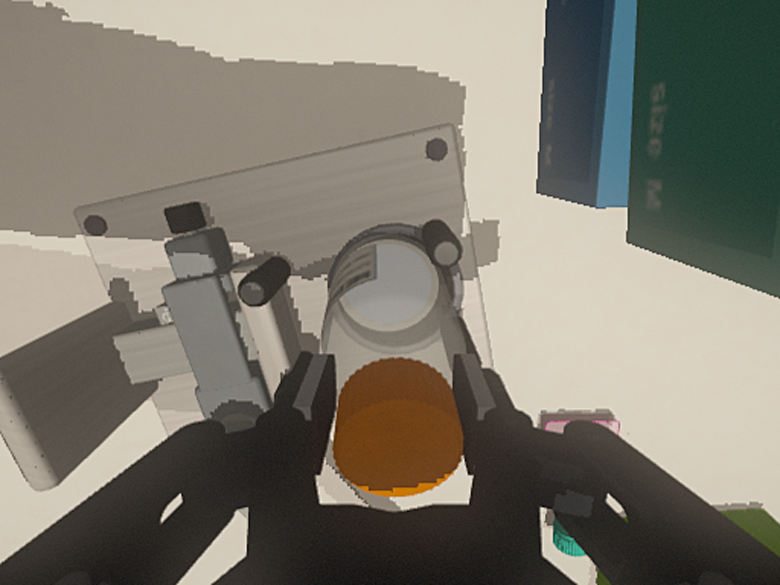

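The wrist view shows the bottle's base ring at (390,284) inside the cradle ring, whose centre is predicted at (395,287). I'll nudge it slightly in +x and lower it.

apply_moves:
  plan:
    - [0, 0, 0, 0.15, -0.05, -0.2, -1]
    - [0, 0, 0, 0, 0, -0.2, -1]
    - [0, 0, 0, 0, 0, -0.2, -1]
    - [0, 0, 0, 0, 0, -0.2, -1]
    - [0, 0, 0, 0, 0, 0, -1]
    - [0, 0, 0, 0, 0, 0, -1]

```text
clock: 10.7
tool_pos: [657.3, 72.8, 83.4]
orientation: [-0.0, 0.684, 0.729, 0.0]
ft_force: [0.3, -0.7, -5.2]
width: 41.8
grasp_force: 58.1
```

apply_moves:
  plan:
    - [0, 0, 0, -0.1, 0.1, -0.2, -1]
    - [0, 0, 0, 0, 0, -0.15, -1]
    - [0, 0, 0, 0, 0, -0.1, -1]
    - [0, 0, 0, 0, 0, 0, -1]
    - [0, 0, 0, 0, 0, 0, -1]

```text
clock: 11.2
tool_pos: [656.1, 73.9, 78.8]
orientation: [-0.0, 0.684, 0.729, -0.0]
ft_force: [-0.5, -1.0, -3.8]
width: 41.5
grasp_force: 58.1
```

apply_moves:
  plan:
    - [0, 0, 0, 0, 0, -0.1, -1]
    - [0, 0, 0, 0, 0, -0.1, -1]
    - [0, 0, 0, 0, 0, -0.1, -1]
    - [0, 0, 0, 0, 0, 0, -1]
    - [0, 0, 0, 0, 0, 0, -1]

```text
clock: 11.7
tool_pos: [656.5, 73.9, 77.9]
orientation: [0.001, 0.684, 0.729, 0.001]
ft_force: [-4.2, -0.8, 6.9]
width: 41.8
grasp_force: 61.5
```

apply_moves:
  plan:
    - [0, 0, 0, 0, 0, 0.1, 0.1]
    - [0, 0, 0, 0, 0, 0, 0.4]
    - [0, 0, 0, 0, 0, 0, 1]
    - [0, 0, 0, 0, 0, 0, 1]
    - [0, 0, 0, 0, 0, 0, 1]
    - [0, 0, 0, 0, 0, 0, 1]
    - [0, 0, 0, 0, 0, 0, 1]
    - [0, 0, 0, 0, 0, 1, 1]
    - [0, 0, 0, 0, 0, 2, 1]
    - [0, 0, 0, 0, 0, 3, 1]
    - [0, 0, 0, 0, 0, 3, 1]
    - [0, 0, 0, 0, 0, 3, 1]
    - [0, 0, 0, 0, 0, 0, 1]
    - [0, 0, 0, 0, 0, 0, 1]

```text
clock: 13.1
tool_pos: [657.0, 73.8, 198.5]
orientation: [0.001, 0.684, 0.729, 0.001]
ft_force: [0.1, 0.3, -0.3]
width: 85.4
grasp_force: 0.0
```

```bash
python3 - <<'E'
from c import *
i=camera_info('wrist');a=read_camera('wrist');save(a,'w6');pickle.dump(i,open('w6.pkl','wb'))
print(observe()['tool_pos'],observe()['width'])
h=cv2.cvtColor(cv2.imread('pics/w6.png'),cv2.COLOR_BGR2HSV);m=cv2.inRange(h,(4,120,60),(20,255,255))
m=cv2.morphologyEx(m,cv2.MORPH_OPEN,np.ones((5,5)))
for c in cv2.findContours(m,0,1)[0]:
    if cv2.contourArea(c)>300:
        e=cv2.fitEllipse(cv2.convexHull(c));print(np.round(e[0]+e[1],1),cv2.boundingRect(c),onz(i,*e[0],131),'expected px of upright top centre',proj(i,[656.2,75.9,136]),proj(i,[656.2,75.9,116]))
E
```

```text
[656.23902828  73.82018952 197.05063259] 85.52798657039104
[253.3 193.8  46.1  49.1] (231, 170, 45, 48) [653.26036582  73.90138577 131.        ] expected px of upright top centre [256.78870606 193.53806301] [256.83215141 187.02002438]
```

apply_moves:
  plan:
    - [0, 0, 0.05, -3.2, -0.9, 0, -1]
    - [0, 0, 0.05, -3.3, -0.9, 0, -1]
    - [0, 0, 0.05, -3.3, -0.9, 0, -1]
    - [0, 0, 0.06, -3.3, -0.9, 0, -1]
    - [0, 0, 0, -3.3, -0.9, 0, -1]
    - [0, 0, 0, -3.2, -0.85, 0, -1]
    - [0, 0, 0, 0, 0, -2.5, -1]
    - [0, 0, 0, 0, 0, -2.5, -1]
    - [0, 0, 0, 0, 0, -2.5, -1]
    - [0, 0, 0, 0, 0, -2.5, -1]
    - [0, 0, 0, 0, 0, -2.5, -1]
    - [0, 0, 0, 0, 0, -1.8, -1]
    - [0, 0, 0, 0, 0, 0, -1]
    - [0, 0, 0, 0, 0, 0, -1]
  force: 60

```text
clock: 14.55
tool_pos: [459.1, 20.5, 53.4]
orientation: [-0.001, 0.604, 0.797, -0.001]
ft_force: [-0.1, -0.1, 0.3]
width: -0.1
grasp_force: 0.0
```

apply_moves:
  plan:
    - [0, 0, 0, 0.58, 0.16, 0, -1]
    - [0, 0, 0, 0.58, 0.16, 0, -1]
    - [0, 0, 0, 0.58, 0.16, 0, -1]
    - [0, 0, 0, 0.58, 0.17, 0, -1]
    - [0, 0, 0, 0.58, 0.17, 0, -1]
    - [0, 0, 0, 0, 0, 0, -1]

```text
clock: 15.15
tool_pos: [488.9, 28.3, 54.1]
orientation: [-0.0, 0.604, 0.797, -0.001]
ft_force: [-4.1, -1.5, 2.9]
width: -0.3
grasp_force: 2.3
```

apply_moves:
  plan:
    - [0, 0, 0, 0.58, 0.16, 0, -1]
    - [0, 0, 0, 0.58, 0.16, 0, -1]
    - [0, 0, 0, 0.58, 0.16, 0, -1]
    - [0, 0, 0, 0.58, 0.17, 0, -1]
    - [0, 0, 0, 0.38, 0.11, 0, -1]
    - [0, 0, 0, 0, 0, 0, -1]

```text
clock: 15.75
tool_pos: [511.5, 34.9, 53.7]
orientation: [-0.003, 0.604, 0.797, -0.004]
ft_force: [-14.9, -5.7, 12.0]
width: 0.0
grasp_force: 8.0
```

apply_moves:
  plan:
    - [0, 0, 0, 0.29, 0.08, 0, -1]
    - [0, 0, 0, 0.29, 0.08, 0, -1]
    - [0, 0, 0, 0, 0, 0, -1]

```text
clock: 16.05
tool_pos: [511.8, 35.1, 53.4]
orientation: [-0.005, 0.605, 0.796, -0.008]
ft_force: [-28.0, -13.0, 23.4]
width: -0.1
grasp_force: 15.7
```

apply_moves:
  plan:
    - [0, 0, 0, -0.48, -0.14, 0, -1]
    - [0, 0, 0, -0.48, -0.14, 0, -1]
    - [0, 0, 0, -0.48, -0.14, 0, -1]
    - [0, 0, 0, 0, 0, 0, -1]
    - [0, 0, 0, 0, 0, 0, -1]

```text
clock: 16.55
tool_pos: [508.6, 33.6, 54.3]
orientation: [0.001, 0.604, 0.797, 0.0]
ft_force: [-0.2, -0.1, 0.5]
width: 0.2
grasp_force: 0.0
```

The jaw is held: the force is zero with the tool still 20 mm past first contact. Backing off and measuring the wrench.

apply_moves:
  plan:
    - [0, 0, 0, -1.4, -0.4, 0, -1]
    - [0, 0, 0, -2.4, -0.7, 0, -1]
    - [0, 0, 0, 0, 0, 4, -1]
    - [0, 0, 0, 0, 0, 4, -1]
    - [0, 0, 0, 0, 0, 4, -1]
    - [0, 0, 0, 0, -4, 0, -1]
    - [0, 0, 0, 0, -4.5, 0, -1]
    - [0, 0, 0, 2, -4.5, 0, -1]
    - [0, 0, 0, 2, -4.5, 0, -1]
    - [0, 0, 0, 2, -4, 0, -1]
    - [0, 0, 0, 2, -4, 0, -1]
    - [0, 0, 0, 0, 0, 0, -1]
    - [0, 0, 0, 0, 0, 0, -1]

```text
clock: 17.85
tool_pos: [550.1, -233.4, 173.1]
orientation: [-0.0, 0.605, 0.797, 0.0]
ft_force: [-0.7, -0.3, 0.1]
width: -0.0
grasp_force: 0.0
```

```bash
python3 - <<'E'
from c import *
s=observe();i=camera_info('wrist');a=read_camera('wrist');save(a,'w7');pickle.dump(i,open('w7.pkl','wb'))
print(s['tool_pos'])
for n,p in(('bolt',[575,-5,77]),('mid',[661,-103,77]),('tip',[684,-129,77])):print(n,proj(i,p))
g=cv2.cvtColor(cv2.imread('pics/w7.png'),cv2.COLOR_BGR2GRAY);m=(g<60).astype(np.uint8)
m=cv2.morphologyEx(m,cv2.MORPH_OPEN,np.ones((5,5)))
n,l,st,c=cv2.connectedComponentsWithStats(m)
for k in range(1,n):
    if st[k,4]>120:
        cs=max(cv2.findContours((l==k).astype(np.uint8),0,1)[0],key=cv2.contourArea);r=cv2.minAreaRect(cs)
        bx=cv2.boxPoints(r);ed=sorted([(np.linalg.norm(bx[j]-bx[(j+1)%4]),(bx[j]+bx[(j+1)%4])/2) for j in range(4)],key=lambda t:t[0])
        print(st[k],np.round(r[1],1),[onz(i,*e[1],82).round(1) for e in ed[:2]])
E
```

```text
[ 550.07465679 -233.38850897  173.14994462]
bolt [371.47754282 -88.99463116]
mid [420.99765625  78.98316218]
tip [432.11392311 116.11356071]
[ 22   0  17  58 323] [ 6.5 59.1] [array([ 339.3, -132. ,   82. ]), array([ 331.8, -177.6,   82. ])]
[392   9  23  16 200] [ 9.8 25.9] [array([630.8, -58. ,  82. ]), array([616.2, -70.6,  82. ])]
[ 396   26   41   80 1832] [78.  24.7] [array([630.3, -71.8,  82. ]), array([ 672.3, -120.6,   82. ])]
[  0 106  10  19 142] [18.  9.] [array([ 316.8, -222.1,   82. ]), array([ 317.1, -238. ,   82. ])]
[    2   232   510   152 39395] [151. 509.] [array([ 852.4, -291.3,   82. ]), array([ 318.2, -440.2,   82. ])]
```

apply_moves:
  plan:
    - [0, 0, 0.05, 2.9, 3.2, 0, -1]
    - [0, 0, 0.05, 2.9, 3.2, 0, -1]
    - [0, 0, 0.1, 2.9, 3.2, 0, -1]
    - [0, 0, 0.1, 3.0, 3.3, 0, -1]
    - [0, 0, 0, 3.0, 3.3, 0, -1]
    - [0, 0, 0, 0, 0, 0, -1]
    - [0, 0, 0, 0, 0, -3, -1]
    - [0, 0, 0, 0, 0, -3, -1]
    - [0, 0, 0, 0, 0, -3, -1]
    - [0, 0, 0, 0, 0, -3, -1]
    - [0, 0, 0, 0, 0, -2.4, -1]
    - [0, 0, 0, 0, 0, 0, -1]
    - [0, 0, 0, 0, 0, 0, -1]

```text
clock: 19.2
tool_pos: [696.0, -69.7, 30.7]
orientation: [-0.0, 0.478, 0.879, -0.0]
ft_force: [0.5, -0.4, -0.1]
width: -0.3
grasp_force: 0.0
```

apply_moves:
  plan:
    - [0, 0, 0, -0.75, -0.75, 0, -1]
    - [0, 0, 0, -0.7, -0.8, 0, -1]
    - [0, 0, 0, -0.6, -0.67, 0, -1]
    - [0, 0, 0, -0.6, -0.68, 0, -1]
    - [0, 0, -0.05, -0.7, -0.58, 0, -1]
    - [0, 0, -0.05, -0.7, -0.57, 0, -1]
    - [0, 0, -0.1, -0.65, -0.55, 0, -1]
    - [0, 0, 0, 0, 0, 0, -1]

```text
clock: 20.0
tool_pos: [649.3, -117.7, 30.9]
orientation: [0.001, 0.564, 0.826, 0.0]
ft_force: [-0.0, -0.3, -0.0]
width: -0.0
grasp_force: 0.0
```

```bash
cat > k.py <<'E'
from c import *
t=read_camera('top');s=observe();save(t,'t9_%d'%(s['clock']*10));i=camera_info('top')
g=cv2.cvtColor(t,cv2.COLOR_RGB2GRAY)
a=read_camera('wrist');save(a,'w9_%d'%(s['clock']*10));w=camera_info('wrist')
print('tcp',s['tool_pos'],'wrist px of bolt/mid',[proj(w,p).round() for p in([575,-5,77],s['tool_pos']+[0,0,30])])
gw=cv2.cvtColor(a,cv2.COLOR_RGB2GRAY);m=cv2.morphologyEx((gw<70).astype(np.uint8),cv2.MORPH_OPEN,np.ones((5,5)))
n,l,st,c=cv2.connectedComponentsWithStats(m)
for k in range(1,n):
    if st[k,4]>150:
        cs=max(cv2.findContours((l==k).astype(np.uint8),0,1)[0],key=cv2.contourArea);r=cv2.minAreaRect(cs)
        print(st[k],np.round(r[0]+r[1],1),round(r[2]),onz(w,*r[0],77).round())
E
python3 k.py
```

```text
tcp [ 649.26808291 -117.46932869   30.52531811] wrist px of bolt/mid [array([178., -62.]), array([257., 248.])]
[ 161    0   82   70 3503] [201.5  34.5  69.   81. ] 90 [592. -31.  77.]
[ 95  12  22  23 399] [105.5  23.   22.   21. ] 90 [557. -41.  77.]
[180 144  42  20 732] [200.5 154.1  18.8  41. ] 86 [607. -76.  77.]
[182 165  41  11 308] [202.1 170.9   9.1  40.6] 85 [610. -83.  77.]
[    2   177   510   207 46382] [256.5 280.  206.  509. ] 90 [ 652. -126.   77.]
```

apply_moves:
  plan:
    - [0, 0, -0.05, -0.85, -0.35, 0, -1]
    - [0, 0, -0.05, -0.85, -0.35, 0, -1]
    - [0, 0, -0.05, -0.8, -0.3, 0, -1]
    - [0, 0, -0.05, -0.6, -0.2, 0, -1]
    - [0, 0, -0.05, -0.6, -0.15, 0, -1]
    - [0, 0, -0.05, -0.6, -0.15, 0, -1]
    - [0, 0, 0, 0, 0, 0, -1]

```text
clock: 20.8
tool_pos: [607.3, -132.4, 30.4]
orientation: [0.001, 0.68, 0.733, -0.0]
ft_force: [0.8, -1.3, 0.2]
width: 0.0
grasp_force: 0.7
```

apply_moves:
  plan:
    - [0, 0, -0.03, -0.5, -0.08, 0, -1]
    - [0, 0, -0.03, -0.5, -0.06, 0, -1]
    - [0, 0, -0.03, -0.5, -0.04, 0, -1]
    - [0, 0, 0, 0, 0, 0, -1]

```text
clock: 21.2
tool_pos: [594.1, -133.9, 30.6]
orientation: [0.002, 0.713, 0.701, 0.002]
ft_force: [11.5, -2.3, -5.6]
width: 0.0
grasp_force: 5.4
```

apply_moves:
  plan:
    - [0, 0, -0.05, -0.6, 0, 0, -1]
    - [0, 0, -0.05, -0.6, 0.03, 0, -1]
    - [0, 0, 0, 0, 0, 0, -1]

```text
clock: 21.5
tool_pos: [583.1, -135.2, 30.8]
orientation: [0.004, 0.748, 0.664, 0.001]
ft_force: [12.7, -6.9, -5.8]
width: 0.0
grasp_force: 6.3
```

apply_moves:
  plan:
    - [0, 0, -0.05, -0.5, 0.05, 0, -1]
    - [0, 0, -0.05, -0.5, 0.07, 0, -1]
    - [0, 0, 0, 0, 0, 0, -1]
    - [0, 0, 0, 0, 0, 0, -1]

```text
clock: 21.9
tool_pos: [574.2, -134.8, 31.3]
orientation: [0.005, 0.78, 0.626, 0.002]
ft_force: [12.0, -9.4, -5.1]
width: 0.1
grasp_force: 6.9
```

```bash
python3 k.py
```

```text
tcp [ 574.29896288 -134.85065769   31.32727365] wrist px of bolt/mid [array([183., -44.]), array([258., 248.])]
[ 180   14   75   69 2789] [221.6  50.9  55.9  83. ] 74 [581. -38.  77.]
[134  81  20  19 312] [143.5  90.   18.   19. ] 90 [546. -45.  77.]
[191 154  41  21 755] [211. 164.  20.  40.] 90 [565. -81.  77.]
[191 177  41  10 303] [211.1 181.7   8.6  40.2] 88 [562. -89.  77.]
[    2   188   510   196 42794] [256.5 285.5 195.  509. ] 90 [ 570. -147.   77.]
```

Wrench displacement and image both give a bend of about 0.2 rad at 15 N, so it has clicked. Backing off and lifting clear.

apply_moves:
  plan:
    - [0, 0, 0.05, 0.5, -0.05, 0, -1]
    - [0, 0, 0.05, 0.6, -0.05, 0, -1]
    - [0, 0, 0.05, 0.8, 0, 0, -1]
    - [0, 0, 0.05, 1, 0, 0, -1]
    - [0, 0, 0, 1.5, 0.3, 0, -1]
    - [0, 0, 0, 2, 0.5, 0, -1]
    - [0, 0, 0, 0, 0, 0, -1]
    - [0, 0, 0, 0, 0, 3, -1]
    - [0, 0, 0, 0, 0, 4, -1]
    - [0, 0, 0, 0, 0, 4, -1]
    - [0, 0, 0, 0, 0, 4, -1]
    - [0, 0, 0, -2, -4, 0, -1]
    - [0, 0, 0, -2, -4, 0, -1]
    - [0, 0, 0, -1, -4, 0, -1]
    - [0, 0, 0, 0, 0, 0, -1]
    - [0, 0, 0, 0, 0, 0, -1]

```text
clock: 23.6
tool_pos: [581.7, -245.0, 179.3]
orientation: [-0.001, 0.714, 0.7, -0.0]
ft_force: [0.1, 0.5, -0.5]
width: -0.3
grasp_force: 0.0
```

```bash
python3 - <<'E'
from c import *
i=camera_info('wrist');a=read_camera('wrist');save(a,'wA');s=observe();print(s['tool_pos'],s['ft_force'],s['clock'])
g=cv2.cvtColor(a,cv2.COLOR_RGB2GRAY);m=cv2.morphologyEx((g<60).astype(np.uint8),cv2.MORPH_OPEN,np.ones((5,5)))
n,l,st,c=cv2.connectedComponentsWithStats(m)
for k in range(1,n):
    if st[k,4]>150:
        cs=max(cv2.findContours((l==k).astype(np.uint8),0,1)[0],key=cv2.contourArea);r=cv2.minAreaRect(cs)
        bx=cv2.boxPoints(r);ed=sorted([(np.linalg.norm(bx[j]-bx[(j+1)%4]),(bx[j]+bx[(j+1)%4])/2) for j in range(4)],key=lambda t:t[0])
        print(st[k],[onz(i,*e[1],82).round(1) for e in ed[:2]])
t=read_camera('top');save(t,'tA');ti=camera_info('top')
h=cv2.cvtColor(cv2.imread('pics/tA.png'),cv2.COLOR_BGR2HSV)
m=cv2.inRange(h,(4,120,60),(20,255,255))
for c in cv2.findContours(m,0,1)[0]:
    if cv2.contourArea(c)>40: (u,v),_=cv2.minEnclosingCircle(c);print('cap',u,v,onz(ti,u,v,134).round())
E
```

```text
[ 582.28960689 -244.11210921  179.41938915] [ 0.28647335  0.22694792 -0.22639073] 23.65
[ 235    3   21   84 1705] [array([574. , -90.8,  82. ]), array([ 571.9, -154.3,   82. ])]
[ 474   19   32   72 1800] [array([ 776. , -106.1,   82. ]), array([ 786.1, -161.7,   82. ])]
[236  95  20  10 193] [array([ 580.5, -165.8,   82. ]), array([ 563.6, -165.5,   82. ])]
[    2   232   510   152 39849] [array([ 860.1, -391.6,   82. ]), array([ 292.9, -381.4,   82. ])]
cap 152.0 253.5 [379. 352. 134.]
cap 152.25926208496094 219.37037658691406 [488. 358. 134.]
cap 240.03424072265625 169.5821990966797 [658.  78. 134.]
```

```bash
python3 -c "from cell import *; print(sign_off())"
```

```text
the job is handed in; nothing more can be done
None
```

I handed the job in at about 24 s: the larger (orange-capped) bottle stands upright in the cradle, the jaw is latched, the bolt is tight and clicked at about 0.2 rad of neck bend, and the wrench is straight again; sign-off returned no verdict.

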